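# Fit the mounting bracket on the monitor stand and latch it

## Task

Fit the steel mounting bracket onto the studs of the short monitor stand: rest its plate flat on the stud tips about a centimetre short of home, on the side away from the latch, then slide it towards the latch until you feel its holes drop over the studs and it lies flat on the head. Then swing the latch fully closed over its end, let go, and leave the other things on the desk where they are.

Things in the scene. Friction and masses are not known exactly. Their poses are not given: they have to be found in the camera images.
- bracket: loose steel mounting bracket, about 0.3 kg: plate 136 (x) x 84 (y) x 5 mm with four round 12 mm holes at x = +-45, y = +-25 mm, and an upright hollow channel 50 (x) x 30 (y) x 46 mm high fixed on the middle of its top. Starts flat on the desk, channel up. Origin: centre of the plate's underside; z up, x along the plate's long side. Half a turn about z makes no difference.
- bracket_grip (a point): centre of the bracket's channel, 28 mm above the plate's underside (23 mm above the plate's top, 23 mm below the channel's top); axes as the bracket. Grip the channel across its two long side faces, 30 mm apart along y.
- stand: short dark steel monitor stand, fixed to the desk: foot 160 x 140 mm, neck, and a flat head, 60 mm above the desk, that reaches from x = -72 to +106 mm and y = +-46 mm. It carries the studs and the latch. Origin on the desk straight under stand_head, same axes.
- stand_head (a point): centre of the stud pattern on top of the stand's head. Four upright steel studs, 8 mm thick, 13 mm high (top 4 mm tapering to 4 mm thick) at x = +-45, y = +-25 mm. x points to the end with the latch, z up. When home, the bracket's origin is at this point, its long side along x, and the studs stick out 8 mm above its plate.
- latch (a joint): angle (rad) of the flat steel swing latch, 8 to 14 mm above the head, turning about a vertical pivot. 0 = closed, a hard stop: its inner end lies over the end of the seated plate, its knob points along the stand's +x. Grows anticlockwise from above; starts open at 1.4 to 1.8, knob towards the stand's +y. Stays where left (friction 0.05 N m). A plate not fully down blocks it.
- latch_knob (a point): middle of the exposed part of the latch's upright round black knob (16 mm thick, 50 mm from the pivot, on the end away from the plate): 29 mm above the head, 15 mm below the knob's top, 15 mm above the latch bar.
- latch_pivot (a point): point on the latch's vertical turning axis, level with latch_knob; at x = +90, y = 0 mm of the stand
- marker: bystander: white marker with a black cap lying on the desk, 125 x 18 x 17 mm; origin under its centre. To be left alone.
- tape: bystander: paper tape roll lying flat, 90 x 90 x 19 mm; origin under its centre. To be left alone.
- highlighter: bystander: yellow highlighter, 115 x 22 x 21 mm; origin under its centre. To be left alone.
- mouse: bystander: black computer mouse, 105 x 60 x 32 mm; origin under its centre. To be left alone.
- mug: bystander: white mug, 80 x 80 x 92 mm; origin under its centre. To be left alone.
- stapler: bystander: black stapler, 145 x 36 x 44 mm; origin under its centre. To be left alone.
Not all that is in view belongs to the job. Leave any purple look-alike of the bracket alone.

How it is judged:
By the outcome, as a careful person would: the job done as asked, in the order asked, and still so for the second after the job is handed in, with the robot touching nothing.
It also fails if it takes over 59 s, if anything falls off the work surface, if the arm or the gripper's body presses on something with over 40 N, if the wrist force passes 120 N, or if a joint passes its speed limit or range.

## Robot

A 7-joint arm with a two-finger parallel gripper is mounted at the origin on the work surface. World frame = base frame: x ahead of the robot, y to its left, z up, the work surface at z = 0. Lengths are in mm, angles in rad, forces in N, time in s.
With the tool pointing down it reaches from about 425 to 950 mm from the base axis. Payload 16.7 kg.
Tool frame: the origin (TCP) lies on the centre line of the jaws, within the pads' length; the fingertips stand tip_extent ahead of it and the grasp point (between the pads) lies 3 mm ahead of it (tip_extent is the distance from the TCP to the fingertips, in mm); z points along the fingers, y is the line along which they close (so a half turn about z gives the same grasp; the last joint's range is limited). The gripper opens to 94 mm and grips with 3 to 60 N. Pads are 16 mm wide; open, the fingers measure 119 mm over their backs; the gripper's body (75 mm by 177 mm) begins 78 mm behind the grasp point.
Start: joints at [1.167, 0.426, 0.074, 1.606, -0.034, 1.111, -0.067], TCP at [169.452, -653.345, 203.467] pointing down, gripper open.
Joint ranges: [-2.85, 2.85], [-0.5, 2.14], [-1.23, 1.37], [0.21, 2.46], [-1.02, 4.16], [0.16, 2.05], [-2.73, 2.73]. Speed limits (rad/s): [1.89, 1.89, 2.39, 2.39, 3.01, 3.01, 3.01].

## Interface

Orientations are given as a 3x3 rotation matrix whose columns are the frame's x, y, z axes.
In Python, from workcell import * gives the robot as it stands. The module is installed in compiled form; this text tells all that it offers.
- The arm moves only by the tool drive_tool, never from a script. Its argument "targets" is a list of rows, each a list of 7 numbers: the turn, a rotation vector about the tool's x, y, z in degrees, then the shift along the tool's x, y, z in m, then the opening, from 0 (shut) to 1 (fully open). A call has 1 to 5 rows; each row is the pose to reach, as a shift and turn from the pose commanded when the call began, along the tool's axes at that moment; what a row does not reach only later rows make up. A row lasts 1/12 s, in which the tool goes at most 41.7 mm and 7.16 degrees, less where a joint would pass 70% of its speed; a pose out of reach is approached as far as the arm can. A call with a gripper value outside its range is refused whole. The fingers move at their own pace and stop on an object; "grip_force" is the grip in N (left out, the last holds). Time passes only in rows, so rows that repeat a pose let the fingers close. It gives the time, the measured TCP pose, the force, the opening and the grip force at its end, in the units of the state.
- state(): the state, without advancing time (a new reading comes with each control period).
- get_image(name): name is "scene" or "top"; returns the picture (400x640x3 uint8, red, green, blue); there is no depth.
- camera_params(name): a dict with "mtx" (3x3 intrinsics, pixels), "D" ([k1, k2, p1, p2, k3] as OpenCV has them; the pictures are not rectified), "R" (3x3) and "t" (3): a world point X has camera coordinates R X + t. Camera axes: x right, y down, z forward; pixel columns grow to the right and rows downward; lengths in mm; the calibration is good to about 2 mm. A picture is of the moment at which its call begins. camera_params takes no time and is no camera call.
- hand_in(): hands the job in; it is judged then, once.
The state is a dict: "t": time; "qpos": joint angles; "joint_velocities": joint speeds; "joint_efforts": joint torques, N m; "tool_pos": TCP position; "orientation": TCP orientation; "contact_force": force on the tool from outside, world axes, zero at the start; "moment": the same for the moment, N m; "gripper_width": opening from 0.0 (shut) to 1.0 (fully open); "gripper_force": force on a finger pad.
Only numpy, scipy, OpenCV 4.12 (cv2) and the standard library are available. Lean on these libraries where they do the work, as an engineer would, in place of code of your own. Each camera call takes 0.05 s, during which the arm holds its last target. There are 200 camera calls.

## Working session

There is one attempt and no reset: what is moved stays moved. The work goes in short steps, Python scripts to look and compute and a tool call to move; the robot and the scene stay as the last step left them, time stands still between calls to the robot, and variables do not carry over. Pictures are saved under pics/ and viewed, at most 10 in all, crops included, and the job is handed in when it is done.

Besides the shell and the picture viewer there is one more tool, called after "Call:" by a JSON object that holds its "fn" and its "kwargs", one argument or row to a line. drive_tool: Moves the arm, as the interface text tells. Its arguments: {"type":"object","properties":{"targets":{"type":"array"},"grip_force":{"type":"number"}},"required":["targets"]}

```bash
mkdir -p pics
python3 - <<'E'
from workcell import *
import cv2,numpy as np
np.set_printoptions(precision=4,suppress=True)
for n in("scene","top"):
    cv2.imwrite(f"pics/{n}0.png",get_image(n)[:,:,::-1]); p=camera_params(n); print(n,p)
s=state();print(s)
E
```

```text
scene {'mtx': array([[486.5745,   0.    , 321.7532],
       [  0.    , 486.5745, 198.6315],
       [  0.    ,   0.    ,   1.    ]]), 'D': array([-0.0202,  0.    ,  0.    ,  0.    ,  0.    ]), 'R': array([[-0.5571,  0.8304,  0.0075],
       [ 0.5088,  0.3484, -0.7872],
       [-0.6563, -0.4347, -0.6166]]), 't': array([ 270.5312, -213.8891, 1695.4673])}
top {'mtx': array([[506.6744,   0.    , 327.0679],
       [  0.    , 506.6744, 193.7683],
       [  0.    ,   0.    ,   1.    ]]), 'D': array([0.0447, 0.    , 0.    , 0.    , 0.    ]), 'R': array([[-0.0133, -0.9999,  0.0023],
       [-0.9958,  0.013 , -0.0909],
       [ 0.0909, -0.0035, -0.9959]]), 't': array([  26.5648,  527.2495, 1635.8551])}
{'t': 0.1, 'qpos': array([ 1.1675,  0.4266,  0.0739,  1.6065, -0.0341,  1.1108, -0.0671]), 'joint_velocities': array([-0.0009, -0.0005, -0.0009, -0.0016,  0.0005, -0.001 , -0.0002]), 'joint_efforts': array([  0.0074, -93.7451,   3.6758, -45.504 ,  -0.0488,   0.0168,
         0.0002]), 'tool_pos': array([ 169.3291, -653.0306,  202.8743]), 'orientation': array([[ 0.968 ,  0.251 , -0.0004],
       [ 0.251 , -0.968 ,  0.001 ],
       [-0.0001, -0.0011, -1.    ]]), 'contact_force': array([0.2138, 0.0827, 0.0263]), 'moment': array([-0.0479, -0.0016,  0.0206]), 'gripper_force': 0.0, 'gripper_width': 1.002217379235912}
```

View pics/scene0.png

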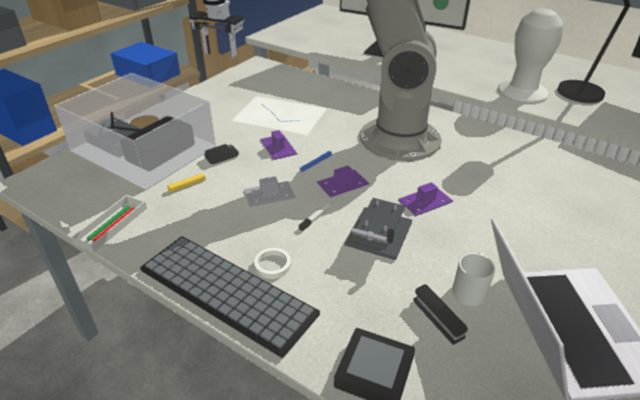

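View pics/top0.png

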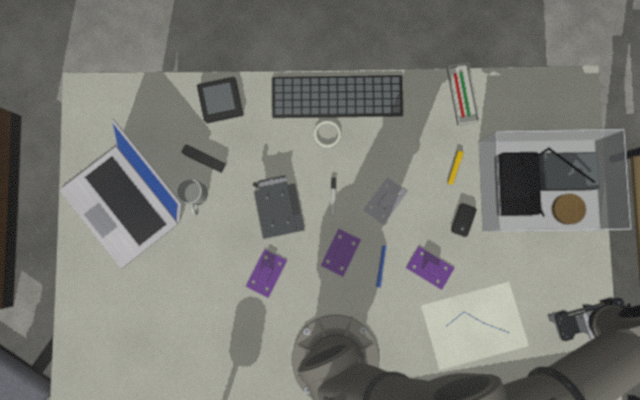

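The scene view shows the grey bracket near (270,192) and the stand near (378,228). In the top view the bracket is at (386,201), and the stand is at (278,207) with its latch end up, near (270,183). I'll zoom in on both.

Run:
```python
import cv2,numpy as np
t=cv2.imread("pics/top0.png");s=cv2.imread("pics/scene0.png")
f=lambda im,x,y,w,h:cv2.resize(im[y:y+h,x:x+w],(w*6,h*6),interpolation=cv2.INTER_CUBIC)
# top stand x245..311,y145..243 ; bracket x355..415,y172..230
a=f(t,245,165,66,50+25);b=f(t,355,172,66,58)
c=f(s,340,190,66,75);
A=np.zeros((598,796,3),np.uint8)
A[:450,:396]=a; A[:450,400:796]=c
cv2.imwrite("pics/c1.png",A)
d=f(s,238,170,66,42)
B=np.zeros((350,796,3),np.uint8);B[:348,:396]=b;B[:252,400:]=d
cv2.imwrite("pics/c2.png",B)
```

```text
(no output)
```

View pics/c1.png

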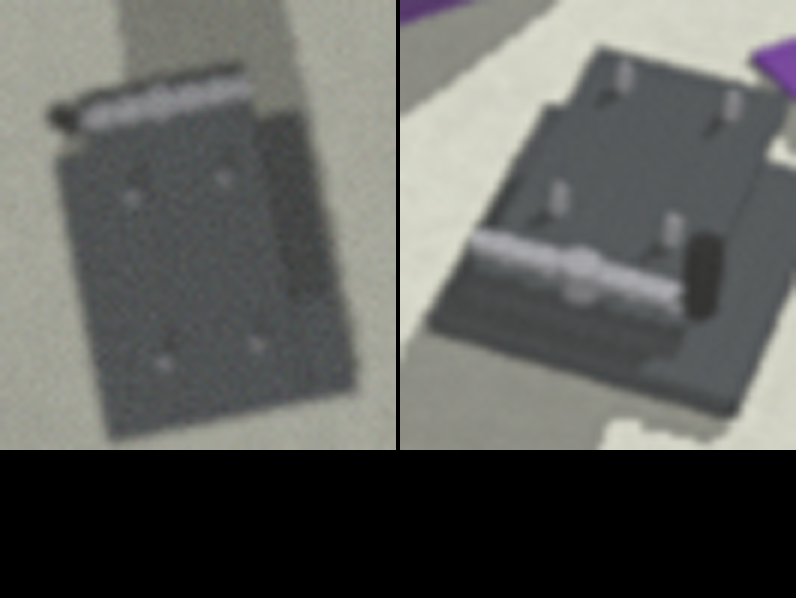

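View pics/c2.png

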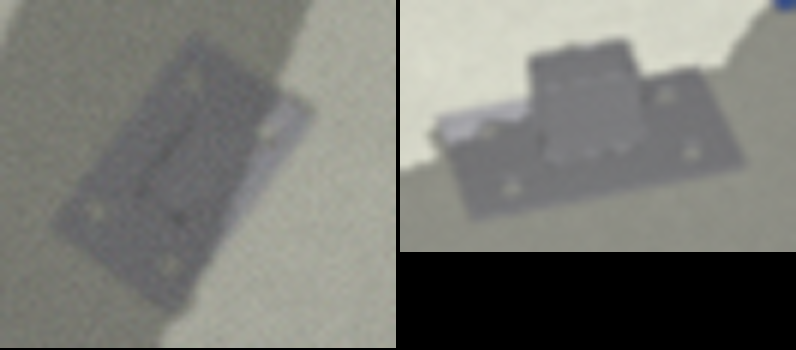

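Crop readings: in the top crop the four stud tips are at (132,197), (225,179), (164,362) and (258,345). The latch lies across the head, with its black knob at (68,118) on the stand's +y side. The bracket's holes are at (193,80), (267,128), (97,211) and (170,264) in its top crop. In the scene crop they are at (665,94), (691,151), (512,187) and (487,131).

```bash
cat > h.py <<'E'
from workcell import *
import cv2,numpy as np
np.set_printoptions(precision=2,suppress=True)
def avg(n,k=4): return np.mean([get_image(n).astype(float) for _ in range(k)],0).mean(2)
def cen(g,p,sgn=1,r=3):
    "subpixel centroid of the blob near p, iterated"
    p=np.array(p,float)
    for _ in range(4):
        x0,y0=np.round(p).astype(int); w=g[y0-r:y0+r+1,x0-r:x0+r+1]*sgn
        w=np.clip(w-np.percentile(w,60),0,None); Y,X=np.mgrid[y0-r:y0+r+1,x0-r:x0+r+1]
        w=w*(np.hypot(X-p[0],Y-p[1])<=r+.3); p=np.array([(w*X).sum(),(w*Y).sum()])/w.sum()
    return p
def cast(n,px,z):
    c=camera_params(n); u=cv2.undistortPoints(np.array(px,float).reshape(-1,1,2),c["mtx"],c["D"])[:,0]
    R,t=c["R"],c["t"]; d=np.c_[u,np.ones(len(u))]@R; o=-R.T@t
    return (o+d*((z-o[2])/d[:,2])[:,None])[:,:2]
def rigid(M,W):
    "2D pose of model points M in world W"
    M=np.array(M,float);m,w=M.mean(0),W.mean(0);H=(M-m).T@(W-w)
    a=np.arctan2(H[0,1]-H[1,0],H[0,0]+H[1,1]);R=np.array([[np.cos(a),-np.sin(a)],[np.sin(a),np.cos(a)]])
    o=w-R@m; return o,a,np.linalg.norm(W-(M@R.T+o),axis=1)
E
python3 - <<'E'
from h import *
T,S=avg("top"),avg("scene")
o=lambda l,ox,oy,dx=0:[((x-dx)/6+ox-.4,y/6+oy-.4) for x,y in l]
# stand order: (+45,+25),(+45,-25),(-45,+25),(-45,-25)
M=[(45,25),(45,-25),(-45,25),(-45,-25)]
jobs={"stand top":("top",T,o([(132,197),(225,179),(164,362),(258,345)],245,165),72,M,2),
"stand scene":("scene",S,o([(560,185),(675,218),(627,67),(733,96)],340,190,400),72,M,2),
# bracket: x axis toward upper right in top image
"br top":("top",T,o([(193,80),(267,128),(97,211),(170,264)],355,172),2.5,M,3),
"br scene":("scene",S,o([(487,131),(665,94),(512,187),(691,151)],238,170,400),2.5,[(45,25),(-45,25),(45,-25),(-45,-25)],2)}
for k,(n,g,p,z,m,r) in jobs.items():
    q=np.array(p); c=np.array([cen(g,a,1,r) for a in p])
    for e in(q,c):
        W=cast(n,e,z); O,a,res=rigid(m,W); print(k,O,np.degrees(a),res)
    print((c-q).tolist() if 0 else np.round(c,1).tolist())
k=cen(T,(256,184),-1,2);print("knob",k,cast("top",[k],104))
print("knob scene",cast("scene",[((702-400)/6+340-.4,240/6+190-.4)],104))
print(cast("top",[(333,190),(386,265),(340,252)],0))
E
```

```text
stand top [474.58 178.93] 10.603966372109094 [0.26 0.5  0.82 0.32]
stand top [474.53 179.64] 11.058721260601391 [0.56 0.19 0.36 0.22]
[[266.3, 197.6], [281.8, 194.3], [271.8, 225.1], [287.3, 221.9]]
stand scene [480.54 180.73] 11.055844618120664 [50.79 50.14 49.23 49.88]
stand scene [484.84 182.8 ] 10.998384120932805 [49.49 49.86 50.04 49.67]
[[366.3, 222.3], [385.3, 227.0], [377.1, 201.7], [395.1, 206.4]]
br top [ 506.16 -171.82] -36.59273245252121 [1.02 1.92 0.64 1.08]
br top [ 506.33 -172.34] -36.83465168804103 [1.99 5.95 2.15 2.1 ]
[[386.4, 185.1], [400.6, 192.5], [370.5, 206.8], [382.7, 215.5]]
br scene [ 508.75 -171.29] -36.57903436686103 [48.72 49.7  48.82 49.59]
br scene [ 505.88 -176.63] -49.53080827819549 [56.58 53.83 64.49 45.6 ]
[[248.9, 187.0], [281.9, 185.2], [256.2, 200.8], [286.2, 194.9]]
knob [255.5  184.37] [[552.61 242.69]]
knob scene [[559.19 243.93]]
[[ 542.07   -0.38]
 [ 292.81 -170.49]
 [ 336.99  -20.43]]
```

```bash
cat >> h.py <<'E'
from scipy.spatial.transform import Rotation as Ro
def need(p,ya):
    "turn (deg) and shift (m) in tool axes to TCP at p, pointing down, tool y along world angle ya (deg)"
    s=state();R=s["orientation"];a=np.radians(ya);y=np.array([np.cos(a),np.sin(a),0]);z=np.array([0,0,-1.])
    G=np.c_[np.cross(y,z),y,z]
    print("t",round(s["t"],2),"q",s["qpos"],"tcp",s["tool_pos"],"F",s["contact_force"],"w",s["gripper_width"])
    print("turn",np.degrees(Ro.from_matrix(R.T@G).as_rotvec()).round(2),"shift",(R.T@(np.array(p)-s["tool_pos"])/1000).round(4))
E
python3 - <<'E'
from h import *
import workcell
print([n for n in dir(workcell) if n[0]!='_'], getattr(workcell,'tip_extent',None))
need((506,-172,180),-126.6)
E
```

```text
['MotionError', 'camera_params', 'get_image', 'hand_in', 'state', 'tip_extent'] 22.0
t 0.5 q [ 1.17  0.43  0.07  1.61 -0.03  1.11 -0.07] tcp [ 169.45 -653.34  203.47] F [ 0.09 -0.33  0.63] w 0.9983011400457911
turn [-0.   -0.   51.14] shift [ 0.45 -0.38  0.02]
```

Call:
{"fn": "drive_tool", "kwargs": {
  "targets": [
    [0,0,7,0.031,-0.026,0,1],
    [0,0,14,0.062,-0.052,0,1],
    [0,0,21,0.093,-0.078,0,1],
    [0,0,28,0.124,-0.104,0,1],
    [0,0,35,0.155,-0.13,0,1]
  ]
}}

```text
t: 0.92
tool_pos: [284.1, -492.2, 203.6]
orientation: [[0.942, -0.335, 0.0], [-0.335, -0.942, -0.0], [0.0, -0.0, -1.0]]
contact_force: [1.6, -0.2, 0.9]
gripper_width: 1.0
gripper_force: 0.0
```

```bash
python3 -c "
from h import *
need((506,-172,180),-126.6)"
```

```text
t 0.92 q [ 0.84  0.25  0.11  1.85 -0.03  1.04 -0.95] tcp [ 284.13 -492.21  203.6 ] F [ 1.57 -0.18  0.87] w 1.0001553558595684
turn [-0.   -0.02 17.02] shift [ 0.1  -0.38  0.02]
```

Call:
{"fn": "drive_tool", "kwargs": {
  "targets": [
    [0,0,4,0.01,-0.039,0,1],
    [0,0,8,0.02,-0.077,0,1],
    [0,0,12,0.03,-0.115,0,1],
    [0,0,16.2,0.04,-0.153,0,1],
    [0,0,16.2,0.05,-0.191,0,1]
  ]
}}

```text
t: 1.33
tool_pos: [394.2, -328.4, 203.8]
orientation: [[0.812, -0.584, 0.001], [-0.584, -0.812, -0.0], [0.001, -0.0, -1.0]]
contact_force: [1.3, -0.6, 0.2]
gripper_width: 1.001
gripper_force: 0.0
```

```bash
python3 -c "
from h import *
need((506,-172,100),-126.6)"
```

```text
t 1.33 q [ 0.55  0.16  0.02  1.96 -0.    1.01 -1.62] tcp [ 394.24 -328.39  203.84] F [ 1.3  -0.61  0.22] w 1.0008451923774933
turn [-0.   -0.04  0.85] shift [-0.   -0.19  0.1 ]
```

Call:
{"fn": "drive_tool", "kwargs": {
  "targets": [
    [0,0,0,0,-0.04,0.01,1],
    [0,0,0,0,-0.08,0.03,1],
    [0,0,0,0,-0.12,0.05,1],
    [0,0,0,0,-0.16,0.07,1],
    [0,0,0,0,-0.185,0.09,1]
  ]
}}

```text
t: 1.75
tool_pos: [502.6, -177.4, 113.8]
orientation: [[0.815, -0.58, 0.002], [-0.58, -0.815, -0.0], [0.002, -0.001, -1.0]]
contact_force: [0.4, -1.3, 0.4]
gripper_width: 1.001
gripper_force: 0.0
```

Call:
{"fn": "drive_tool", "kwargs": {
  "targets": [
    [0,0,0,0,0,0,1],
    [0,0,0,0,0,0,1]
  ]
}}

```text
t: 1.92
tool_pos: [500.9, -177.4, 112.3]
orientation: [[0.817, -0.577, -0.002], [-0.577, -0.817, 0.001], [-0.002, 0.0, -1.0]]
contact_force: [-0.2, -1.3, 0.7]
gripper_width: 0.997
gripper_force: 0.0
```

```bash
sed -i 's/np.array(p)-s\["tool_pos"\])\/1000).round(4)/np.array(p)-s["tool_pos"])).round(1)/' h.py; python3 -c "
from h import *
need((506.3,-172,33),-126.6)
cv2.imwrite('pics/t2.png',cv2.resize(get_image('top')[130:290,230:450,::-1],None,fx=3.6,fy=3.6,interpolation=cv2.INTER_CUBIC))"
```

```text
t 1.92 q [ 0.3   0.3  -0.1   2.01  0.04  0.83 -2.  ] tcp [ 500.93 -177.39  112.29] F [-0.2  -1.33  0.73] w 0.9971205878470253
turn [0.02 0.13 1.35] shift [ 1.5 -7.5 79.3]
```

View pics/t2.png

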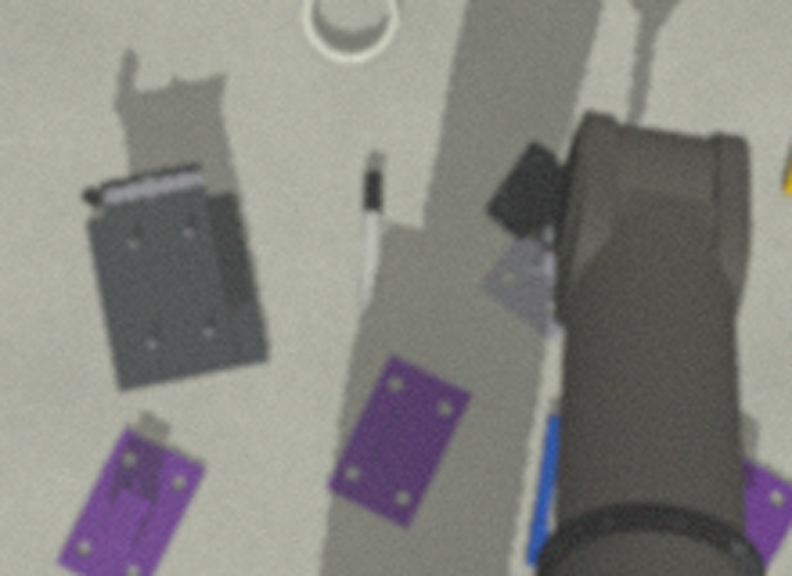

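The arm is over the bracket, and nothing has been disturbed: the stand is at (180,280) and the marker at (372,220) in the crop. Next I align and descend.

Call:
{"fn": "drive_tool", "kwargs": {
  "targets": [
    [0,0,1.3,0.0015,-0.0075,0.02,1],
    [0,0,1.3,0.0015,-0.0075,0.045,1],
    [0,0,1.3,0.0015,-0.0075,0.065,1],
    [0,0,1.3,0.0015,-0.0075,0.078,1],
    [0,0,1.3,0.0015,-0.0075,0.08,1]
  ]
}}

```text
t: 2.38
tool_pos: [504.9, -175.4, 32.3]
orientation: [[0.8, -0.6, -0.002], [-0.6, -0.8, -0.0], [-0.002, 0.001, -1.0]]
contact_force: [-0.5, 0.7, 0.2]
gripper_width: 1.0
gripper_force: 0.0
```

Call:
{"fn": "drive_tool", "kwargs": {
  "targets": [
    [0,0,0,0,0,0,1],
    [0,0,0,0,0,0,1]
  ]
}}

```text
t: 2.55
tool_pos: [506.7, -175.1, 34.7]
orientation: [[0.8, -0.599, 0.001], [-0.599, -0.8, -0.001], [0.001, -0.0, -1.0]]
contact_force: [0.7, 0.2, 0.0]
gripper_width: 0.998
gripper_force: 0.0
```

```bash
python3 -c "
from h import *
need((506.6,-171.8,31.5),-126.6)"
```

```text
t 2.55 q [ 0.29  0.42 -0.09  2.05  0.06  0.67 -2.05] tcp [ 506.73 -175.15   34.71] F [0.68 0.16 0.  ] w 0.9980692891163178
turn [-0.02 -0.08 -0.23] shift [-2.1 -2.6  3.2]
```

Call:
{"fn": "drive_tool", "kwargs": {
  "targets": [
    [0,0,0,-0.002,-0.0025,0.002,1],
    [0,0,0,-0.002,-0.0025,0.002,1],
    [0,0,0,-0.002,-0.0025,0.002,1],
    [0,0,0,-0.002,-0.0025,0.002,1]
  ]
}}

```text
t: 2.88
tool_pos: [506.5, -170.9, 32.0]
orientation: [[0.801, -0.598, 0.001], [-0.598, -0.801, -0.0], [0.001, -0.0, -1.0]]
contact_force: [0.0, -0.5, 0.3]
gripper_width: 1.0
gripper_force: 0.0
```

```bash
python3 -c "
from h import *
need((506.6,-171.8,31.5),-126.6)"
```

```text
t 2.88 q [ 0.28  0.43 -0.09  2.05  0.06  0.66 -2.06] tcp [ 506.51 -170.94   31.99] F [ 0.03 -0.45  0.34] w 0.9999550635249763
turn [-0.02 -0.04 -0.15] shift [0.6 0.6 0.5]
```

Call:
{"fn": "drive_tool", "kwargs": {
  "targets": [
    [0,0,0,0,0,0,0.2],
    [0,0,0,0,0,0,0.2],
    [0,0,0,0,0,0,0.2],
    [0,0,0,0,0,0,0.2],
    [0,0,0,0,0,0,0.2]
  ],
  "grip_force": 35
}}

```text
t: 3.3
tool_pos: [506.2, -171.0, 31.5]
orientation: [[0.801, -0.598, -0.0], [-0.598, -0.801, 0.0], [-0.0, -0.0, -1.0]]
contact_force: [-0.3, -0.4, -0.2]
gripper_width: 0.681
gripper_force: 0.0
```

Call:
{"fn": "drive_tool", "kwargs": {
  "targets": [
    [0,0,0,0,0,0,0.2],
    [0,0,0,0,0,0,0.2],
    [0,0,0,0,0,0,0.2],
    [0,0,0,0,0,0,0.2],
    [0,0,0,0,0,0,0.2]
  ]
}}

```text
t: 3.72
tool_pos: [506.2, -171.0, 31.5]
orientation: [[0.801, -0.598, -0.0], [-0.598, -0.801, 0.0], [-0.0, 0.0, -1.0]]
contact_force: [-0.3, -1.1, 0.4]
gripper_width: 0.329
gripper_force: 0.6
```

Call:
{"fn": "drive_tool", "kwargs": {
  "targets": [
    [0,0,0,0,0,0,0.2],
    [0,0,0,0,0,0,0.2],
    [0,0,0,0,0,0,0.2],
    [0,0,0,0,0,-0.01,0.2],
    [0,0,0,0,0,-0.03,0.2]
  ]
}}

```text
t: 4.13
tool_pos: [504.7, -170.4, 60.4]
orientation: [[0.801, -0.598, -0.004], [-0.598, -0.801, 0.001], [-0.004, 0.001, -1.0]]
contact_force: [-0.1, -0.3, -3.8]
gripper_width: 0.316
gripper_force: 35.0
```

Call:
{"fn": "drive_tool", "kwargs": {
  "targets": [
    [0,0,0,0,0,-0.025,0.2],
    [0,0,0,0,0,-0.05,0.2],
    [0,0,0,0,0,-0.075,0.2],
    [0,0,0,0,0,-0.1,0.2],
    [0,0,0,0,0,-0.1,0.2]
  ]
}}

```text
t: 4.55
tool_pos: [508.4, -171.4, 166.7]
orientation: [[0.801, -0.598, 0.006], [-0.598, -0.801, -0.001], [0.006, -0.003, -1.0]]
contact_force: [0.7, -0.7, -2.4]
gripper_width: 0.316
gripper_force: 35.0
```

```bash
python3 -c "
from h import *
c,s=np.cos(np.radians(11)),np.sin(np.radians(11))
need((475-60*c,180-60*s,160),-79)
need((475-12*c,180-12*s,140),-79)"
```

```text
t 4.55 q [ 0.29  0.24 -0.1   1.95  0.03  0.94 -2.03] tcp [ 508.35 -171.39  166.66] F [ 0.73 -0.66 -2.39] w 0.3160733191195013
turn [ -0.    -0.38 -47.76] shift [-277.4 -217.1    5.6]
t 4.55 q [ 0.29  0.24 -0.1   1.95  0.03  0.94 -2.03] tcp [ 508.35 -171.39  166.66] F [ 0.73 -0.66 -2.39] w 0.3160733191195013
turn [ -0.    -0.38 -47.76] shift [-245.2 -252.6   25.9]
```

Call:
{"fn": "drive_tool", "kwargs": {
  "targets": [
    [0,0,-6,-0.02,-0.02,0,0.2],
    [0,0,-12,-0.045,-0.046,0,0.2],
    [0,0,-18,-0.07,-0.072,0,0.2],
    [0,0,-24,-0.095,-0.098,0,0.2],
    [0,0,-30,-0.12,-0.124,0,0.2]
  ]
}}

```text
t: 4.97
tool_pos: [483.4, 1.7, 161.5]
orientation: [[0.994, -0.113, -0.0], [-0.113, -0.994, -0.0], [-0.0, 0.0, -1.0]]
contact_force: [0.7, 1.8, -3.7]
gripper_width: 0.316
gripper_force: 35.0
```

```bash
python3 -c "
from h import *
c,s=np.cos(np.radians(11)),np.sin(np.radians(11))
need((475-12*c,180-12*s,165),-79)"
```

```text
t 4.97 q [ 0.12  0.18 -0.28  2.05  0.06  0.92 -1.88] tcp [483.37   1.71 161.48] F [ 0.73  1.75 -3.67] w 0.3158648805892892
turn [  0.01   0.02 -17.47] shift [ -39.9 -172.6   -3.5]
```

Call:
{"fn": "drive_tool", "kwargs": {
  "targets": [
    [0,0,-4,-0.008,-0.033,0,0.2],
    [0,0,-8,-0.016,-0.066,0,0.2],
    [0,0,-12,-0.024,-0.1,0,0.2],
    [0,0,-16,-0.032,-0.135,0,0.2],
    [0,0,-17.2,-0.038,-0.165,0,0.2]
  ]
}}

```text
t: 5.38
tool_pos: [464.9, 170.7, 161.6]
orientation: [[0.982, 0.187, -0.0], [0.187, -0.982, 0.0], [-0.0, -0.0, -1.0]]
contact_force: [0.6, 0.3, -2.8]
gripper_width: 0.312
gripper_force: 35.0
```

Call:
{"fn": "drive_tool", "kwargs": {
  "targets": [
    [0,0,0,0,0,0,0.2],
    [0,0,0,0,0,0,0.2],
    [0,0,0,0,0,0,0.2],
    [0,0,0,0,0,0,0.2]
  ]
}}

```text
t: 5.72
tool_pos: [465.9, 167.5, 161.3]
orientation: [[0.984, 0.18, -0.0], [0.18, -0.984, -0.0], [-0.0, 0.0, -1.0]]
contact_force: [-0.7, -0.3, -3.4]
gripper_width: 0.318
gripper_force: 35.0
```

```bash
python3 -c "
from h import *
c,s=np.cos(np.radians(11)),np.sin(np.radians(11))
need((475-12*c,180-12*s,116),-79)
A=np.zeros((450,800,3),np.uint8)
T=get_image('top');S=get_image('scene')
A[:,:396]=cv2.resize(T[170:245,245:311,::-1],(396,450),interpolation=cv2.INTER_CUBIC)
A[:,404:]=cv2.resize(S[160:260,320:408,::-1],(396,450),interpolation=cv2.INTER_CUBIC)
cv2.imwrite('pics/c3.png',A)"
```

```text
t 5.72 q [-0.09  0.21 -0.43  2.02  0.11  0.93 -1.97] tcp [465.93 167.47 161.35] F [-0.69 -0.29 -3.45] w 0.3180241226094583
turn [ 0.02  0.03 -0.64] shift [ -0.8 -10.6  45.3]
```

View pics/c3.png

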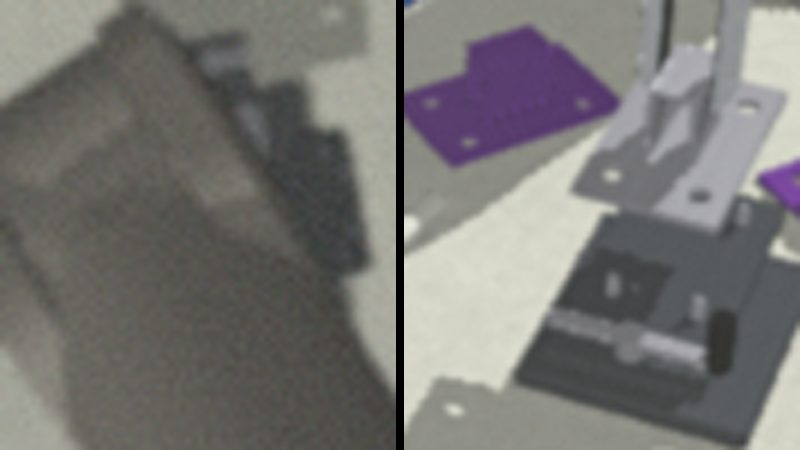

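The bracket is held level above the stand. In the scene crop its holes show at (612,176), (700,197) and (750,106), and the front studs are at (612,285) and (699,305). I'll check the bracket against the TCP.

Run:
```python
from h import *
f=lambda l:np.array([((x-404)/4.5+320-.4,y/4.5+160-.4) for x,y in l])
W=cast("scene",f([(612,176),(700,197),(750,106)]),132.4)
O,a,r=rigid([(45,-25*-1),(45,-25),(-45,-25)],W)
print("bracket by scene",O,np.degrees(a),r)
W=cast("scene",f([(611,275),(700,296),(744,205)]),73)
O,a,r=rigid([(45,25),(45,-25),(-45,-25)],W);print("stand by scene tips",O,np.degrees(a),r)
print(f([(611,275),(700,296),(744,205)]))
```

```text
bracket by scene [473.66 195.4 ] -28.531478811923556 [42.51 51.16  8.95]
stand by scene tips [485.16 205.72] -29.31465469639058 [42.37 51.86  9.49]
[[365.6  220.71]
 [385.38 225.38]
 [395.16 205.16]]
```

Run:
```python
from h import *
f=lambda l:np.array([((x-404)/4.5+320-.4,y/4.5+160-.4) for x,y in l])
for l,z in(([(612,176),(700,197),(750,106)],132.4),([(611,275),(700,296),(744,205)],73)):
    O,a,r=rigid([(45,-25),(45,25),(-45,25)],cast("scene",f(l),z));print(O,np.degrees(a),r)
```

```text
[469.68 169.92] 10.780297933579622 [1.85 0.51 2.17]
[481.04 180.04] 11.116810668722483 [1.35 1.59 0.78]
```

```bash
python3 -c "
from h import *
need((465.2,176.4,112),-79)"
```

```text
t 5.82 q [-0.09  0.21 -0.43  2.02  0.11  0.93 -1.97] tcp [466.08 167.51 161.49] F [-0.06  0.24 -3.33] w 0.31340537534407115
turn [ 0.02  0.01 -0.65] shift [ 0.7 -8.9 49.5]
```

Call:
{"fn": "drive_tool", "kwargs": {
  "targets": [
    [0,0,-0.6,0.0005,-0.005,0.01,0.2],
    [0,0,-0.6,0.0005,-0.009,0.025,0.2],
    [0,0,-0.6,0.0005,-0.009,0.04,0.2],
    [0,0,-0.6,0.0005,-0.009,0.048,0.2],
    [0,0,-0.6,0.0005,-0.009,0.049,0.2]
  ]
}}

```text
t: 6.23
tool_pos: [463.8, 177.0, 110.7]
orientation: [[0.981, 0.192, -0.003], [0.192, -0.981, -0.001], [-0.003, 0.0, -1.0]]
contact_force: [-0.4, 0.7, -3.5]
gripper_width: 0.315
gripper_force: 35.0
```

Call:
{"fn": "drive_tool", "kwargs": {
  "targets": [
    [0,0,0,0,0,0,0.2],
    [0,0,0,0,0,0,0.2],
    [0,0,0,0,0,0,0.2],
    [0,0,0,0,0,0,0.2]
  ]
}}

```text
t: 6.57
tool_pos: [465.2, 177.6, 113.2]
orientation: [[0.982, 0.191, 0.001], [0.191, -0.982, 0.0], [0.001, -0.0, -1.0]]
contact_force: [-0.4, -0.1, -3.6]
gripper_width: 0.317
gripper_force: 35.0
```

```bash
python3 -c "
from h import *
need((465.2,176.4,104.5),-79)"
```

```text
t 6.57 q [-0.12  0.28 -0.43  2.06  0.16  0.83 -2.02] tcp [465.25 177.57 113.16] F [-0.44 -0.14 -3.6 ] w 0.31659802495962464
turn [-0.01 -0.06  0.04] shift [-0.3  1.1  8.7]
```

Lowering slowly onto the stud tips.

Call:
{"fn": "drive_tool", "kwargs": {
  "targets": [
    [0,0,0,0,0.001,0.002,0.2],
    [0,0,0,0,0.001,0.004,0.2],
    [0,0,0,0,0.001,0.006,0.2],
    [0,0,0,0,0.001,0.007,0.2],
    [0,0,0,0,0.001,0.007,0.2]
  ]
}}

```text
t: 6.98
tool_pos: [464.8, 176.5, 105.2]
orientation: [[0.981, 0.192, -0.0], [0.192, -0.981, -0.0], [-0.0, -0.0, -1.0]]
contact_force: [-0.4, -0.0, -2.7]
gripper_width: 0.316
gripper_force: 35.0
```

Call:
{"fn": "drive_tool", "kwargs": {
  "targets": [
    [0,0,0,0,0,0.0005,0.2],
    [0,0,0,0,0,0.001,0.2],
    [0,0,0,0,0,0.0015,0.2],
    [0,0,0,0,0,0.002,0.2],
    [0,0,0,0,0,0.002,0.2]
  ]
}}

```text
t: 7.4
tool_pos: [465.2, 176.6, 104.2]
orientation: [[0.981, 0.192, 0.0], [0.192, -0.981, -0.0], [0.0, 0.0, -1.0]]
contact_force: [-5.3, -2.7, 13.2]
gripper_width: 0.314
gripper_force: 35.0
```

Contact is felt at z ≈ 104.2, which matches the stud tips. I'll slide towards the latch with a light press.

Call:
{"fn": "drive_tool", "kwargs": {
  "targets": [
    [0,0,0,0.001,0,-0.0005,0.2],
    [0,0,0,0.002,0,-0.0005,0.2],
    [0,0,0,0.003,0,-0.0005,0.2],
    [0,0,0,0.004,0,-0.0005,0.2],
    [0,0,0,0.004,0,-0.0005,0.2]
  ]
}}

```text
t: 7.82
tool_pos: [469.0, 177.4, 104.4]
orientation: [[0.981, 0.192, -0.0], [0.192, -0.981, -0.0], [-0.0, 0.0, -1.0]]
contact_force: [-4.5, -2.0, 6.9]
gripper_width: 0.319
gripper_force: 35.0
```

Call:
{"fn": "drive_tool", "kwargs": {
  "targets": [
    [0,0,0,0.001,0,0,0.2],
    [0,0,0,0.002,0,0,0.2],
    [0,0,0,0.003,0,0,0.2],
    [0,0,0,0.003,0,0,0.2]
  ]
}}

```text
t: 8.15
tool_pos: [472.2, 177.9, 104.0]
orientation: [[0.981, 0.192, 0.0], [0.192, -0.981, 0.0], [0.0, -0.0, -1.0]]
contact_force: [-0.0, -0.2, -3.0]
gripper_width: 0.315
gripper_force: 35.0
```

Call:
{"fn": "drive_tool", "kwargs": {
  "targets": [
    [0,0,0,0.001,0,0.0005,0.2],
    [0,0,0,0.002,0,0.001,0.2],
    [0,0,0,0.003,0,0.001,0.2],
    [0,0,0,0.003,0,0.001,0.2]
  ]
}}

```text
t: 8.48
tool_pos: [475.0, 178.5, 102.9]
orientation: [[0.981, 0.192, -0.0], [0.192, -0.981, 0.0], [-0.0, -0.0, -1.0]]
contact_force: [1.1, -0.4, -4.2]
gripper_width: 0.313
gripper_force: 35.0
```

Call:
{"fn": "drive_tool", "kwargs": {
  "targets": [
    [0,0,0,0,0,0.0005,0.2],
    [0,0,0,0,0,0.001,0.2],
    [0,0,0,0,0,0.0015,0.2],
    [0,0,0,0,0,0.0015,0.2]
  ]
}}

```text
t: 8.82
tool_pos: [474.7, 178.4, 101.4]
orientation: [[0.981, 0.192, -0.0], [0.192, -0.981, -0.0], [-0.0, -0.0, -1.0]]
contact_force: [-0.5, -0.5, -3.8]
gripper_width: 0.315
gripper_force: 35.0
```

Call:
{"fn": "drive_tool", "kwargs": {
  "targets": [
    [0,0,0,0,0,0.0005,0.2],
    [0,0,0,0,0,0.001,0.2],
    [0,0,0,0,0,0.0015,0.2],
    [0,0,0,0,0,0.002,0.2],
    [0,0,0,0,0,0.002,0.2]
  ]
}}

```text
t: 9.23
tool_pos: [474.8, 178.4, 99.4]
orientation: [[0.981, 0.192, -0.0], [0.192, -0.981, 0.0], [-0.0, -0.0, -1.0]]
contact_force: [0.6, 0.0, -3.4]
gripper_width: 0.316
gripper_force: 35.0
```

Call:
{"fn": "drive_tool", "kwargs": {
  "targets": [
    [0,0,0,0,0,0.0005,0.2],
    [0,0,0,0,0,0.001,0.2],
    [0,0,0,0,0,0.0015,0.2],
    [0,0,0,0,0,0.002,0.2],
    [0,0,0,0,0,0.002,0.2]
  ]
}}

```text
t: 9.65
tool_pos: [474.8, 178.4, 97.4]
orientation: [[0.981, 0.192, -0.0], [0.192, -0.981, 0.0], [-0.0, -0.0, -1.0]]
contact_force: [-1.3, 0.7, -3.1]
gripper_width: 0.316
gripper_force: 35.0
```

Call:
{"fn": "drive_tool", "kwargs": {
  "targets": [
    [0,0,0,0,0,0.001,0.2],
    [0,0,0,0,0,0.002,0.2],
    [0,0,0,0,0,0.003,0.2],
    [0,0,0,0,0,0.004,0.2],
    [0,0,0,0,0,0.005,0.2]
  ]
}}

```text
t: 10.07
tool_pos: [474.8, 178.4, 92.4]
orientation: [[0.981, 0.192, -0.0], [0.192, -0.981, 0.0], [-0.0, -0.0, -1.0]]
contact_force: [-0.7, 0.2, -4.0]
gripper_width: 0.315
gripper_force: 35.0
```

Call:
{"fn": "drive_tool", "kwargs": {
  "targets": [
    [0,0,0,0,0,0.0005,0.2],
    [0,0,0,0,0,0.001,0.2],
    [0,0,0,0,0,0.0015,0.2],
    [0,0,0,0,0,0.0015,0.2]
  ]
}}

```text
t: 10.4
tool_pos: [474.8, 178.4, 91.5]
orientation: [[0.981, 0.192, 0.0], [0.192, -0.981, -0.0], [0.0, 0.0, -1.0]]
contact_force: [-3.8, -1.4, 7.5]
gripper_width: 0.319
gripper_force: 35.0
```

The bracket is seated: z = 91.5 is exactly home, and the force has risen. Release and lift.

Call:
{"fn": "drive_tool", "kwargs": {
  "targets": [
    [0,0,0,0,0,0,0.6],
    [0,0,0,0,0,0,0.6],
    [0,0,0,0,0,0,0.6],
    [0,0,0,0,0,0,0.6],
    [0,0,0,0,0,0,0.6]
  ],
  "grip_force": 10
}}

```text
t: 10.82
tool_pos: [474.9, 178.4, 91.0]
orientation: [[0.981, 0.192, 0.0], [0.192, -0.981, 0.0], [0.0, -0.0, -1.0]]
contact_force: [-0.1, 0.6, -0.6]
gripper_width: 0.596
gripper_force: 0.0
```

Call:
{"fn": "drive_tool", "kwargs": {
  "targets": [
    [0,0,0,0,0,-0.005,0.6],
    [0,0,0,0,0,-0.02,0.6],
    [0,0,0,0,0,-0.04,0.6],
    [0,0,0,0,0,-0.065,0.6],
    [0,0,0,0,0,-0.075,0.6]
  ]
}}

```text
t: 11.23
tool_pos: [475.7, 179.0, 169.0]
orientation: [[0.981, 0.192, 0.003], [0.192, -0.981, 0.001], [0.003, -0.001, -1.0]]
contact_force: [0.9, -0.3, 0.4]
gripper_width: 0.599
gripper_force: 0.0
```

```bash
python3 -c "
from h import *
need((554,242.5,165),-34)"
```

```text
t 11.23 q [-0.1   0.22 -0.44  1.99  0.11  0.95 -1.97] tcp [475.73 179.01 169.02] F [ 0.86 -0.27  0.44] w 0.5992558900158156
turn [  0.03  -0.17 -44.95] shift [ 89.  -47.3   4.3]
```

Call:
{"fn": "drive_tool", "kwargs": {
  "targets": [
    [0,0,-7,0.018,-0.01,0,0.6],
    [0,0,-14,0.036,-0.02,0,0.6],
    [0,0,-21,0.055,-0.03,0,0.6],
    [0,0,-28,0.075,-0.04,0,0.6],
    [0,0,-35,0.089,-0.047,0,0.6]
  ]
}}

```text
t: 11.65
tool_pos: [554.4, 242.7, 166.1]
orientation: [[0.69, 0.724, 0.0], [0.724, -0.69, 0.001], [0.001, -0.0, -1.0]]
contact_force: [-0.4, -0.6, 1.3]
gripper_width: 0.602
gripper_force: 0.0
```

Call:
{"fn": "drive_tool", "kwargs": {
  "targets": [
    [0,0,-5,0,0,0,0.6],
    [0,0,-10,0,0,0,0.6],
    [0,0,-10,0,0,0,0.6],
    [0,0,-10,0,0,0,0.6]
  ]
}}

```text
t: 11.98
tool_pos: [553.1, 241.4, 165.8]
orientation: [[0.561, 0.828, -0.0], [0.828, -0.561, 0.0], [-0.0, -0.0, -1.0]]
contact_force: [0.4, -0.7, 0.3]
gripper_width: 0.601
gripper_force: 0.0
```

```bash
python3 -c "
from h import *
need((554,242.5,100),-34)
A=np.zeros((450,800,3),np.uint8)
T=get_image('top');S=get_image('scene')
A[:,:396]=cv2.resize(T[170:245,245:311,::-1],(396,450),interpolation=cv2.INTER_CUBIC)
A[:,404:]=cv2.resize(S[180:263,330:403,::-1],(396,450),interpolation=cv2.INTER_CUBIC)
cv2.imwrite('pics/c4.png',A)"
```

```text
t 11.98 q [-0.08  0.4  -0.56  1.78  0.24  1.03 -1.32] tcp [553.09 241.38 165.84] F [ 0.35 -0.72  0.28] w 0.6007209559298774
turn [-0.02  0.01 -0.12] shift [ 1.5  0.1 65.8]
```

View pics/c4.png

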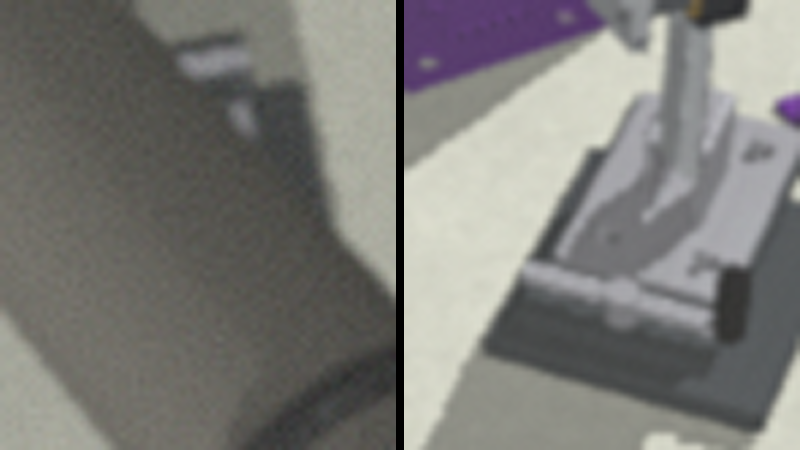

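The scene crop shows the bracket flat on the head with the studs through its holes. The latch knob is at (732,300), and the gripper is above it. I'll go down around the knob.

Call:
{"fn": "drive_tool", "kwargs": {
  "targets": [
    [0,0,0,0.001,0,0.015,0.6],
    [0,0,0,0.001,0,0.035,0.6],
    [0,0,0,0.001,0,0.055,0.6],
    [0,0,0,0.001,0,0.064,0.6],
    [0,0,0,0.001,0,0.065,0.6]
  ]
}}

```text
t: 12.5
tool_pos: [552.8, 241.9, 99.4]
orientation: [[0.56, 0.829, -0.002], [0.829, -0.56, -0.001], [-0.002, -0.001, -1.0]]
contact_force: [0.8, -0.7, -0.2]
gripper_width: 0.603
gripper_force: 0.0
```

Call:
{"fn": "drive_tool", "kwargs": {
  "targets": [
    [0,0,0,0,0,0,0.1],
    [0,0,0,0,0,0,0.1],
    [0,0,0,0,0,0,0.1],
    [0,0,0,0,0,0,0.1],
    [0,0,0,0,0,0,0.1]
  ],
  "grip_force": 8
}}

```text
t: 12.92
tool_pos: [554.1, 242.5, 101.7]
orientation: [[0.559, 0.829, 0.001], [0.829, -0.559, 0.0], [0.001, 0.001, -1.0]]
contact_force: [0.3, 0.5, -0.9]
gripper_width: 0.279
gripper_force: 0.0
```

Call:
{"fn": "drive_tool", "kwargs": {
  "targets": [
    [0,0,0,0,0,0,0.1],
    [0,0,0,0,0,0,0.1],
    [0,0,0,0,0,0,0.1],
    [0,0,0,0,0,0,0.1],
    [0,0,0,0,0,0,0.1]
  ]
}}

```text
t: 13.33
tool_pos: [554.1, 241.9, 101.2]
orientation: [[0.559, 0.829, 0.0], [0.829, -0.559, -0.001], [-0.0, 0.001, -1.0]]
contact_force: [1.6, -5.3, 3.8]
gripper_width: 0.151
gripper_force: 8.0
```

```bash
python3 -c "
from h import *
need((554,242.5,100),-34)
s=state();R=s['orientation'];p=s['tool_pos'];P=np.array([564,195.5])
d=p[:2]-P;r=np.hypot(*d);a0=np.degrees(np.arctan2(d[1],d[0]));print(r,a0)
for a in np.arange(a0,3,-6.):
    q=P+50*np.array([np.cos(np.radians(a)),np.sin(np.radians(a))])-(P+50*d/r)
    print(round(a,1),(R.T@[*q,0]).round(1)[:2])"
```

```text
t 13.33 q [-0.1   0.47 -0.54  1.83  0.3   0.92 -1.37] tcp [554.08 241.87 101.16] F [ 1.62 -5.25  3.76] w 0.15105666605681126
turn [0.04 0.01 0.01] shift [ 0.5 -0.4  1.2]
47.41469575935756 102.0704119084004
102.1 [0. 0.]
96.1 [3.6 3.8]
90.1 [6.7 8. ]
84.1 [ 9.4 12.5]
78.1 [11.6 17.2]
72.1 [13.4 22.2]
66.1 [14.5 27.3]
60.1 [15.2 32.5]
54.1 [15.3 37.7]
48.1 [14.8 42.9]
42.1 [13.8 48. ]
36.1 [12.3 53.1]
30.1 [10.3 57.9]
24.1 [ 7.7 62.5]
18.1 [ 4.7 66.7]
12.1 [ 1.3 70.7]
6.1 [-2.5 74.3]
```

The opening reads 14 mm where I expected 16, and there is a side force, so the grip may be off-centre. I'll recheck the knob position.

```bash
python3 -c "
from h import *
print('knob top by scene c4, bias removed',cast('scene',[(390.7,229.8),(390.7,230.8)],104)-[3.8,2.4])
print('pivot top',cast('top',[(271.3,181.3)],76))
print('pivot scene',cast('scene',[((580-400)/6+340-.4,258/6+190-.4),((622-404)/5.42+330-.4,287/5.42+180-.4)],78)-[3.8,2.4])
S=get_image('scene');T=get_image('top')
A=np.zeros((540,800,3),np.uint8)
A[:,:]=cv2.resize(S[200:254,350:430,::-1],(800,540),interpolation=cv2.INTER_CUBIC)
cv2.imwrite('pics/c5.png',A)"
```

```text
knob top by scene c4, bias removed [[555.   243.38]
 [558.18 245.03]]
pivot top [[564.91 196.43]]
pivot scene [[565.84 193.97]
 [565.38 194.34]]
```

View pics/c5.png

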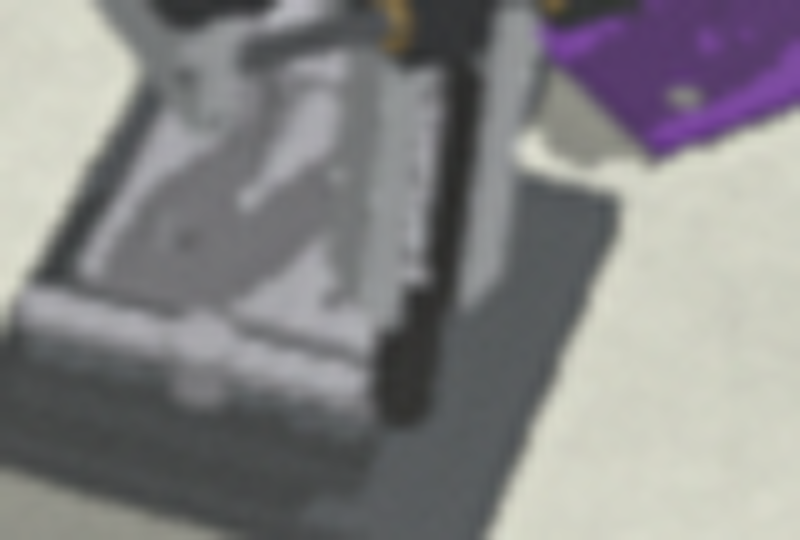

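```bash
python3 -c "
from h import *
c=camera_params('scene');s=state();R=s['orientation'];p=s['tool_pos']
X=[];names=[]
for k in(0,6,12):
  for z in(104,79,74): X.append(np.array([*(p+R@[k,0,0])[:2],z])+[3.8,2.4,0]);names.append((k,z))
for sy in(-1,1): X.append(p+R@[0,sy*7,22]+[3.8,2.4,0]);names.append(('tip',sy))
px=cv2.projectPoints(np.array(X),cv2.Rodrigues(c['R'])[0],c['t'],c['mtx'],c['D'])[0][:,0]
for n,q in zip(names,px): print(n,((q-[350,200]+.4)*10).round())"
```

```text
(0, 104) [407. 297.]
(0, 79) [397. 375.]
(0, 74) [395. 390.]
(6, 104) [419. 313.]
(6, 79) [409. 391.]
(6, 74) [407. 406.]
(12, 104) [432. 329.]
(12, 79) [421. 407.]
(12, 74) [419. 422.]
('tip', -1) [423. 367.]
('tip', 1) [372. 382.]
```

The knob looks further along tool +x than the fingers, with only its edge held. I'll open, shift 8 mm and regrip.

Call:
{"fn": "drive_tool", "kwargs": {
  "targets": [
    [0,0,0,0,0,0,0.4],
    [0,0,0,0,0,0,0.4],
    [0,0,0,0.004,0,0,0.4],
    [0,0,0,0.008,0,0.001,0.4],
    [0,0,0,0.008,0,0.001,0.1]
  ]
}}

```text
t: 13.85
tool_pos: [558.4, 250.2, 99.9]
orientation: [[0.558, 0.83, -0.0], [0.83, -0.558, 0.001], [0.001, -0.0, -1.0]]
contact_force: [0.1, -0.8, 0.3]
gripper_width: 0.356
gripper_force: 0.0
```

Call:
{"fn": "drive_tool", "kwargs": {
  "targets": [
    [0,0,0,0,0,0,0.1],
    [0,0,0,0,0,0,0.1],
    [0,0,0,0,0,0,0.1],
    [0,0,0,0,0,0,0.1],
    [0,0,0,0,0,0,0.1]
  ]
}}

```text
t: 14.27
tool_pos: [558.2, 248.7, 100.0]
orientation: [[0.559, 0.829, 0.0], [0.829, -0.559, -0.0], [-0.0, 0.0, -1.0]]
contact_force: [-0.0, -0.7, -0.9]
gripper_width: 0.157
gripper_force: 8.0
```

Call:
{"fn": "drive_tool", "kwargs": {
  "targets": [
    [0,0,0,0,0,0,0.1],
    [0,0,0,0,0,0,0.1]
  ]
}}

```text
t: 14.43
tool_pos: [558.2, 248.8, 100.0]
orientation: [[0.559, 0.829, -0.0], [0.829, -0.559, -0.0], [-0.0, 0.0, -1.0]]
contact_force: [-0.0, -2.2, -0.5]
gripper_width: 0.154
gripper_force: 8.0
```

Call:
{"fn": "drive_tool", "kwargs": {
  "targets": [
    [0,0,0,0.0034,0.004,0,0.1],
    [0,0,0,0.0063,0.0084,0,0.1],
    [0,0,0,0.0087,0.013,0,0.1],
    [0,0,0,0.0107,0.0178,0,0.1],
    [0,0,0,0.0121,0.0228,0,0.1]
  ]
}}

```text
t: 14.85
tool_pos: [584.3, 250.2, 100.5]
orientation: [[0.557, 0.831, 0.001], [0.831, -0.557, 0.005], [0.005, -0.002, -1.0]]
contact_force: [-0.7, 13.4, -3.2]
gripper_width: 0.148
gripper_force: 8.5
```

```bash
python3 -c "
from h import *
R=np.array([[.559,.829],[.829,-.559]])
f=lambda a:50*np.array([np.cos(np.radians(a)),np.sin(np.radians(a))])
for b,l in((69,(63,57,51,45,39)),(39,(33,27,21,16,11)),(11,(8,5))):
  for a in l: print(b,a,(R.T@(f(a)-f(b))).round(1))
S=get_image('scene')
cv2.imwrite('pics/c6.png',cv2.resize(S[200:254,350:430,::-1],(800,540),interpolation=cv2.INTER_CUBIC))"
```

```text
69 63 [0.9 5.2]
69 57 [ 1.3 10.4]
69 51 [ 1.1 15.6]
69 45 [ 0.4 20.8]
69 39 [-0.9 25.9]
39 33 [-1.8  4.9]
39 27 [-4.1  9.6]
39 21 [-6.9 14.1]
39 16 [-9.5 17.5]
39 11 [-12.5  20.7]
11 8 [-1.9  1.8]
11 5 [-3.9  3.5]
```

View pics/c6.png

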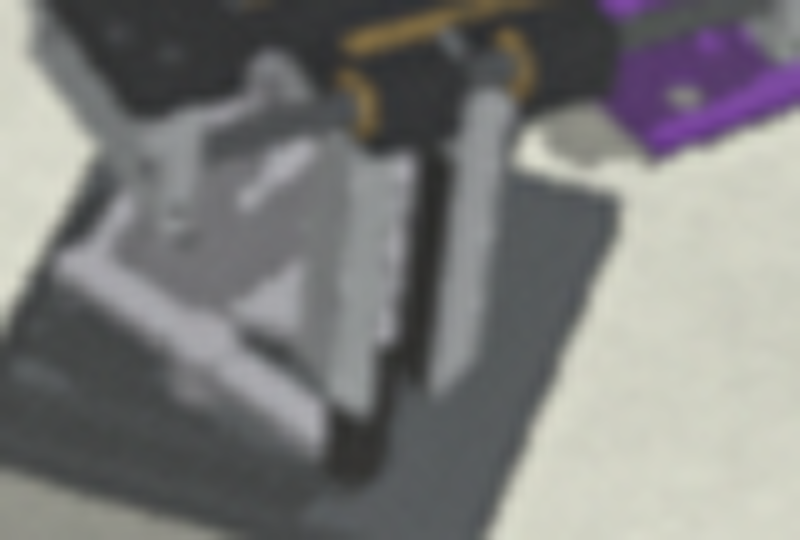

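The latch has begun to turn, but a side force is building up. I'll loosen the grip to a loose cage and compute the latch angle from the bar line seen in c6: inner end (75,255), boss (210,345), knob end (320,430).

Call:
{"fn": "drive_tool", "kwargs": {
  "targets": [
    [0,0,0,0,0,0,0.3],
    [0,0,0,0,0,0,0.3],
    [0,0,0,0,0,0,0.3],
    [0,0,0,0,0,0,0.3]
  ]
}}

```text
t: 15.23
tool_pos: [584.0, 246.2, 100.0]
orientation: [[0.559, 0.829, 0.0], [0.829, -0.559, -0.0], [-0.0, 0.0, -1.0]]
contact_force: [0.0, -0.3, -0.2]
gripper_width: 0.301
gripper_force: 0.0
```

```bash
python3 -c "
from h import *
need((584,250,100),-34)
W=cast('scene',[(350+x/10-.4,200+y/10-.4) for x,y in((75,255),(210,345),(320,430),(355,450))],74)
print(W);d=W[2]-W[0];print(np.degrees(np.arctan2(d[1],d[0])))
W=cast('scene',[(350+x/10-.4,200+y/10-.4) for x,y in((25,300),(200,350),(370,380))],74)
print(W);d=W[2]-W[0];print('c5',np.degrees(np.arctan2(d[1],d[0])))
"
```

```text
t 15.23 q [-0.11  0.52 -0.52  1.77  0.31  0.94 -1.35] tcp [584.03 246.22 100.03] F [ 0.05 -0.32 -0.18] w 0.3009391542397922
turn [0.   0.   0.04] shift [ 3.1 -2.1  0. ]
[[558.85 154.81]
 [569.01 199.13]
 [580.59 235.84]
 [582.02 246.07]]
74.98404856509241
[[580.38 153.19]
 [571.97 198.  ]
 [558.12 237.46]]
c5 104.79390709805021
```

With the grip loosened the force is gone, and the bar line gives a latch heading of about 75°. I'll push along the arc with the cage, re-centring inward.

Call:
{"fn": "drive_tool", "kwargs": {
  "targets": [
    [0,0,0,-0.003,0.005,0,0.3],
    [0,0,0,-0.004,0.0105,0,0.3],
    [0,0,0,-0.004,0.016,0,0.3],
    [0,0,0,-0.004,0.0215,0,0.3],
    [0,0,0,-0.0045,0.027,0,0.3]
  ]
}}

```text
t: 15.65
tool_pos: [604.4, 227.2, 100.1]
orientation: [[0.559, 0.829, 0.0], [0.829, -0.559, 0.0], [0.0, -0.0, -1.0]]
contact_force: [-1.1, 2.0, -0.0]
gripper_width: 0.3
gripper_force: 0.8
```

```bash
python3 -c "
from h import *
R=np.array([[.559,.829],[.829,-.559]])
p=state()['tool_pos'][:2];P=np.array([563.5,195.5]);print(p)
f=lambda a:P+50*np.array([np.cos(np.radians(a)),np.sin(np.radians(a))])+6*R[:,1]
for a in (45,39,33,27,21,16,11,6): print(a,(R.T@(f(a)-p)).round(1))"
```

```text
[604.41 227.16]
45 [-0.  -0.7]
39 [-1.3  4.4]
33 [-3.1  9.3]
27 [-5.4 14. ]
21 [-8.2 18.5]
16 [-10.8  21.9]
11 [-13.8  25.1]
6 [-17.   28.1]
```

Call:
{"fn": "drive_tool", "kwargs": {
  "targets": [
    [0,0,0,-0.0013,0.0044,0,0.3],
    [0,0,0,-0.003,0.0093,0,0.3],
    [0,0,0,-0.0054,0.014,0,0.3],
    [0,0,0,-0.008,0.0185,0,0.3],
    [0,0,0,-0.011,0.022,0,0.3]
  ]
}}

```text
t: 16.07
tool_pos: [616.1, 205.5, 100.0]
orientation: [[0.559, 0.829, -0.0], [0.829, -0.559, -0.0], [-0.0, 0.0, -1.0]]
contact_force: [-1.1, 1.5, -1.3]
gripper_width: 0.299
gripper_force: 0.6
```

Call:
{"fn": "drive_tool", "kwargs": {
  "targets": [
    [0,0,0,-0.001,0.001,0,0.3],
    [0,0,0,-0.002,0.002,0,0.3],
    [0,0,0,-0.003,0.003,0,0.3],
    [0,0,0,-0.003,0.003,0,0.3]
  ]
}}

```text
t: 16.4
tool_pos: [616.6, 201.7, 100.1]
orientation: [[0.559, 0.829, -0.0], [0.829, -0.559, -0.0], [-0.0, 0.0, -1.0]]
contact_force: [-0.5, 0.4, 0.0]
gripper_width: 0.303
gripper_force: 0.2
```

Call:
{"fn": "drive_tool", "kwargs": {
  "targets": [
    [0,0,0,0,0.001,0,0.3],
    [0,0,0,-0.001,0.002,0,0.3],
    [0,0,0,-0.001,0.003,0,0.3],
    [0,0,0,-0.001,0.003,0,0.3]
  ]
}}

```text
t: 16.73
tool_pos: [618.5, 199.2, 99.9]
orientation: [[0.559, 0.829, -0.001], [0.829, -0.559, -0.0], [-0.001, -0.0, -1.0]]
contact_force: [-1.8, 0.4, 0.1]
gripper_width: 0.303
gripper_force: 1.1
```

Call:
{"fn": "drive_tool", "kwargs": {
  "targets": [
    [0,0,0,0,0.001,0,0.3],
    [0,0,0,-0.001,0.002,0,0.3],
    [0,0,0,-0.001,0.003,0,0.3],
    [0,0,0,-0.001,0.003,0,0.3]
  ]
}}

```text
t: 17.07
tool_pos: [619.8, 197.6, 99.8]
orientation: [[0.558, 0.83, -0.001], [0.83, -0.558, 0.001], [-0.0, -0.001, -1.0]]
contact_force: [-7.6, 3.0, 0.5]
gripper_width: 0.305
gripper_force: 3.6
```

Call:
{"fn": "drive_tool", "kwargs": {
  "targets": [
    [0,0,0,-0.001,0.001,0,0.3],
    [0,0,0,-0.002,0.002,0,0.3],
    [0,0,0,-0.002,0.002,0,0.3],
    [0,0,0,-0.002,0.002,0,0.3]
  ]
}}

```text
t: 17.4
tool_pos: [619.8, 197.0, 100.0]
orientation: [[0.557, 0.831, -0.001], [0.831, -0.557, 0.003], [0.002, -0.003, -1.0]]
contact_force: [-8.1, 11.1, -1.2]
gripper_width: 0.304
gripper_force: 6.4
```

Run:
```python
from h import *
cv2.imwrite('pics/s7.png',get_image('scene')[:,:,::-1]);need((620,197,160),-34)
```

```text
t 17.45 q [-0.03  0.54 -0.51  1.73  0.31  0.96 -1.25] tcp [619.81 196.98  99.93] F [-7.35  9.9  -1.  ] w 0.30289541340392834
turn [-0.16 -0.1   0.17] shift [  0.2  -0.  -60.1]
```

It's at the hard stop: the force rises with no further motion. Open to release and lift off.

Call:
{"fn": "drive_tool", "kwargs": {
  "targets": [
    [0,0,0,0.001,-0.002,0,0.6],
    [0,0,0,0.001,-0.003,0,0.6],
    [0,0,0,0.001,-0.003,0,0.6],
    [0,0,0,0.001,-0.003,0,0.6],
    [0,0,0,0.001,-0.003,0,0.6]
  ]
}}

```text
t: 17.87
tool_pos: [619.5, 196.3, 100.1]
orientation: [[0.559, 0.829, 0.0], [0.829, -0.559, -0.0], [0.0, 0.0, -1.0]]
contact_force: [-0.5, -0.3, 0.5]
gripper_width: 0.593
gripper_force: 0.0
```

Call:
{"fn": "drive_tool", "kwargs": {
  "targets": [
    [0,0,0,0,0,-0.01,0.6],
    [0,0,0,0,0,-0.03,0.6],
    [0,0,0,0,0,-0.06,0.6],
    [0,0,0,0,0,-0.1,0.6],
    [0,0,0,0,0,-0.14,0.6]
  ]
}}

```text
t: 18.28
tool_pos: [618.6, 196.5, 242.0]
orientation: [[0.558, 0.83, -0.001], [0.83, -0.558, 0.0], [-0.0, -0.001, -1.0]]
contact_force: [0.6, -0.8, -0.8]
gripper_width: 0.597
gripper_force: 0.0
```

Call:
{"fn": "drive_tool", "kwargs": {
  "targets": [
    [0,0,0,-0.02,0.02,0,0.6],
    [0,0,0,-0.05,0.05,0,0.6],
    [0,0,0,-0.07,0.07,0,0.6],
    [0,0,0,-0.09,0.09,0,0.6],
    [0,0,0,-0.1,0.1,0,0.6]
  ]
}}

```text
t: 18.7
tool_pos: [646.9, 53.4, 240.8]
orientation: [[0.562, 0.827, 0.001], [0.827, -0.562, -0.001], [-0.001, 0.001, -1.0]]
contact_force: [0.3, -0.7, -0.2]
gripper_width: 0.599
gripper_force: 0.0
```

Run:
```python
from h import *
S=get_image('scene');T=get_image('top');print(state()['tool_pos'],state()['contact_force'])
A=np.zeros((450,800,3),np.uint8)
A[:,:396]=cv2.resize(T[165:240,245:311,::-1],(396,450),interpolation=cv2.INTER_CUBIC)
A[:,404:]=cv2.resize(S[185:260,340:406,::-1],(396,450),interpolation=cv2.INTER_CUBIC)
cv2.imwrite('pics/c8.png',A)
```

```text
[646.81  54.63 240.49] [0.19 0.95 0.88]
```

View pics/c8.png

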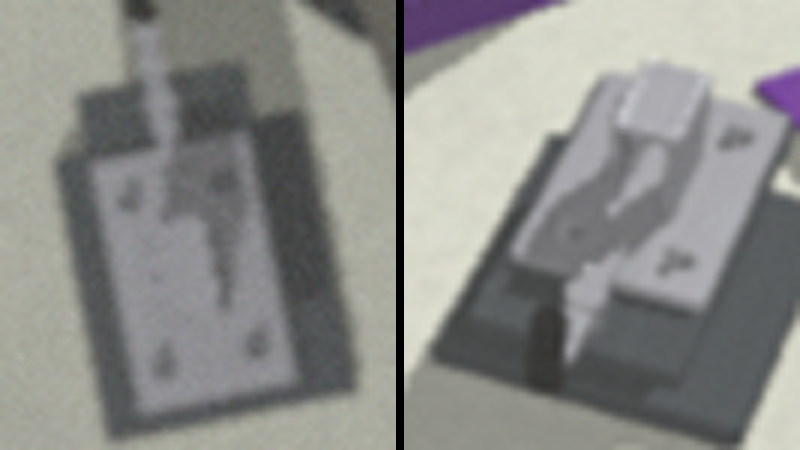

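The bracket lies flat with all four studs through its holes. The latch bar in the top crop runs from (168,145) to its knob at (140,8), along the stand's +x and over the plate's end. The arm is clear.

```bash
python3 -c "
from workcell import *
print(hand_in())"
```

```text
the job is handed in; nothing more can be done
None
```

The bracket is seated flat on the studs and the latch is closed to its hard stop over the plate's end. The arm is clear, no other object was touched as far as I could see, and the job was handed in at about 19 s.

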